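Close the canister and balance it on the kitchen scales

TASK

Find, by trying, which of the two look-alike flat lids with a round knob fits the open steel canister and press it on until it snaps fully home, while the canister is still on the worktop. Then set the closed canister down gently, not dropped, upright on the middle of the balance's large plate, and after that set the largest of the three steel weights gently on the middle of its small plate, so that the two plates come level. Leave the shaker, saucepan lid, spice jar, mug and the two smaller weights where they are.

Things in the scene. Friction and masses are not known exactly. Their poses are not given: they have to be found in the camera images.
- canister_mid (a point): Open steel canister, 58 mm wide, 78 mm high, mouth 51 mm wide, upright on the worktop; 250 g, 300 g with lid. Point: on its axis 39 mm above its foot; z is up its axis. Three sprung balls in the rim catch the right plug: press straight down, some 5 N. Lid home: disc flat on the rim, knob centre 52 mm above this point, canister and lid 100 mm high in all; a wrong lid stays 10 mm or more higher.
- lid_a_knob (a point): One of two look-alike lids: steel disc 62 mm wide, 4 mm thick, black knob on top 20 mm wide, 18 mm high, grey round plug below 14 mm deep, bevelled foot. Starts standing upright on its plug. One plug is 48 mm wide and fits the mouth, the other (54 mm) does not; which is not told: try. Point: knob centre, 27 mm above the plug's foot, 9 mm above the disc; z is up its axis. 50 g.
- lid_b_knob (a point): One of two look-alike lids: steel disc 62 mm wide, 4 mm thick, black knob on top 20 mm wide, 18 mm high, grey round plug below 14 mm deep, bevelled foot. Starts standing upright on its plug. One plug is 48 mm wide and fits the mouth, the other (54 mm) does not; which is not told: try. Point: knob centre, 27 mm above the plug's foot, 9 mm above the disc; z is up its axis. 50 g.
- weight_large_mid (a point): Largest of three dark steel weights: round body 40 mm wide and 32 mm high, small knob on top (17 mm wide, 16 mm high with its neck), 48 mm high in all; about 300 g, about as heavy as the closed canister. Stands upright. Point: on its axis 24 mm above its foot; z is up its axis.
- weight_medium_mid (a point): The middle weight, same shape: 32 mm across, 42 mm high in all, 160 g; the point is half-way up. Leave it where it is.
- weight_small_mid (a point): The smallest weight, same shape: 26 mm across, 36 mm high in all, 80 g; the point is half-way up. Leave it where it is.
- goods_plate_top (a point): Centre of the top face of the balance's large round steel plate (110 mm wide), for the canister. The balance is fixed: a white base 300 mm long (along y of this frame), 100 mm wide, 40 mm high, a plate on a short stem over each end, plate centres 200 mm apart. Both plate tops are 70 mm above the worktop when level; z is up.
- weight_plate_top (a point): Centre of the top face of the balance's small round steel plate (76 mm across), which takes the weight. It lies 200 mm from the large plate, along minus y of these frames. z is up.
- goods_plate (a joint): How far the large plate has sunk, m: 0 level (start), 0.014 at its lower stop, -0.014 at its upper. The small plate rises as much as the large one sinks. A light spring (80 N/m in all) returns them to level; the closed canister alone (3 N) takes the large plate to its lower stop, the small one 14 mm up. With canister and large weight on, they come level within a few mm.
- shaker_mid (a point): White ceramic salt shaker, 38 mm across, 64 mm high; point half-way up. A bystander.
- pan_lid_mid (a point): Larger lid of the saucepan, 92 mm wide, domed, with a black loop handle, 34 mm high in all, lying on the worktop; point half-way up. A bystander.
- spice_jar_mid (a point): Glass spice jar with black cap, 48 mm across, 85 mm high; point half-way up. A bystander.
- mug_mid (a point): White mug, 76 mm across, 85 mm high; point half-way up. A bystander.
Not all that is in view belongs to the job. What is shaped like the part that bears weight_large_mid but purple or yellow is not meant.

How it is judged:
By the outcome, as a careful person would: the job done as asked, in the order asked, and still so for the second after the job is handed in, with the robot touching nothing.
It also fails if it takes over 72 s, if anything falls off the work surface, if the arm or the gripper's body presses on something with over 40 N, if the wrist force passes 120 N, or if a joint passes its speed limit or range.

ROBOT

A 7-joint arm with a two-finger parallel gripper is mounted at the origin on the work surface. World frame = base frame: x ahead of the robot, y to its left, z up, the work surface at z = 0. Lengths are in m, angles in degrees, forces in N, time in s.
With the tool pointing down it reaches from about 0.425 to 0.875 m from the base axis. Payload 4.7 kg.
Tool frame: the origin (TCP) lies between the finger pads; the fingertips stand env.finger_overhang ahead of it and the grasp point (between the pads) lies 5 mm behind it (env.finger_overhang is the distance from the TCP to the fingertips, in m); z points along the fingers, y is the line along which they close (so a half turn about z gives the same grasp; the last joint's range is limited). The gripper opens to 87 mm and grips with 3 to 60 N. Pads are 19 mm wide; open, the fingers measure 117 mm over their backs; the gripper's body (75 mm by 190 mm) begins 51 mm behind the grasp point.
Start: joints at [68.875, 18.392, -4.016, 83.108, 1.295, 78.541, -3.26], TCP at [0.243, -0.603, 0.237] pointing down, gripper open.
Joint ranges: [-163.93, 163.93], [-17.29, 119.83], [-79.2, 71.16], [3.27, 140.29], [-89.18, 269.18], [5.43, 117.66], [-154.24, 154.24]. Speed limits (degrees/s): [147.25, 147.25, 180, 180, 180, 180, 180].

INTERFACE

Orientations are given as [roll, pitch, yaw] about the fixed x, y, z axes, in that order (R = Rz(yaw) Ry(pitch) Rx(roll)).
In Python, from cell import telemetry, eyes, env, models gives the robot as it stands. The module is installed in compiled form; this text tells all that it offers.
- The arm moves only by the tool drive_tool, never from a script. Its arguments are lists of equal length, an entry for each row: "angular": the turn, a rotation vector about the tool's x, y, z in rad, a list of three; "delta_pos": the shift along the tool's x, y, z in cm, a list of three; "gripper": the finger opening in cm, from 0 to 8.7. A call has 1 to 20 rows; each row shifts and turns the commanded pose from where the row before left it, along the tool's axes as they then stand; what a row does not reach is not made up. A row lasts 1/10 s, in which the tool goes at most 50 mm and 8.59 degrees, less where a joint would pass 70% of its speed; a pose out of reach is approached as far as the arm can. A call with a gripper value outside its range is refused whole. The fingers move at their own pace and stop on an object; "squeeze" is the grip in N (left out, the last holds). Time passes only in rows, so rows that do not move let the fingers close. It gives the time, the measured TCP pose, the force, the opening and the grip force at its end, in the units of the state.
- telemetry.get_obs(): the state, without advancing time (a new reading comes with each control period).
- eyes.read_camera(name): name is "scene" or "top" or "wrist"; returns a dict with "pixels" (480x640x3 uint8, red, green, blue), "mtx" (3x3 intrinsics, pixels), "origin" and "orientation" of the camera in the world. Camera axes: x right, y down, z forward; pixel columns grow to the right and rows downward; lengths in m; the calibration is good to about 2 mm. A picture is of the moment at which its call begins. There is no depth.
- env.sign_off(): hands the job in; it is judged then, once.
Trained networks look in a picture, given as the dict that the camera call returned (one of the last four; its "shot" number tells which), for a name from the list of things; names that differ only in an ending like _2 or _b are one class to them, and where a whole thing is asked for, a point or a joint stands for the part that bears it (a point fixed in the world has none). Each returns a list of dicts, best first, with "p" (0 to 1); they miss things now and then, are a little off and sometimes report something else, mostly with a low value. They report only what shows in the picture. A call takes as long as a camera call. They do not tell look-alikes from the thing itself.
- models.search_frame(picture, target): "centre" ([column, row] in pixels, amid what is visible of it).
- models.cut_out(picture, target): "pixels" (480x640 bool, what is visible of it) and "centre" ([column, row] in pixels, amid what is visible of it).
The state is a dict: "time_s": time; "qpos": joint angles; "joint_velocities": joint speeds; "effort": joint torques, N m; "tool_pos": TCP position; "tool_rot": TCP orientation; "force": force on the tool from outside, world axes, zero at the start; "wrist_torque": the same for the moment, N m; "grip_width": finger opening in m; "grasp_force": force on a finger pad.
Only numpy, scipy, OpenCV 4.12 (cv2) and the standard library are available. Lean on these libraries where they do the work, as an engineer would, in place of code of your own. Each camera call takes 0.05 s, during which the arm holds its last target. There are 200 camera calls.

## Working session

There is one attempt and no reset: what is moved stays moved. The work goes in short steps, Python scripts to look and compute and a tool call to move; the robot and the scene stay as the last step left them, time stands still between calls to the robot, and variables do not carry over. Pictures are saved under pics/ and viewed, at most 10 in all, crops included, and the job is handed in when it is done.

Besides the shell and the picture viewer there is one more tool, called after "Emit:" by a JSON object that holds its "op" and its "data", one argument or row to a line. drive_tool: Moves the arm, as the interface text tells. Its arguments: {"type":"object","properties":{"angular":{"type":"array","items":{"type":"array","items":{"type":"number"}}},"delta_pos":{"type":"array","items":{"type":"array","items":{"type":"number"}}},"gripper":{"type":"array","items":{"type":"number"}},"squeeze":{"type":"number"}},"required":["angular","delta_pos","gripper"]}

```bash
mkdir -p pics
cat > h.py <<'E'
import numpy as np, cv2
from scipy.spatial.transform import Rotation as Ro
from cell import telemetry, eyes, env, models
def rot(o):
    o=np.array(o,float)
    return o if o.shape==(3,3) else (Ro.from_euler('xyz',o,degrees=True).as_matrix() if o.size==3 else Ro.from_quat(o).as_matrix())
def ray(p,px):
    d=rot(p['orientation'])@np.linalg.inv(p['mtx'])@np.array([px[0],px[1],1.]); return np.array(p['origin']),d
def atz(p,px,z):
    o,d=ray(p,px); return o+d*(z-o[2])/d[2]
def proj(p,X):
    c=np.array(p['mtx'])@(rot(p['orientation']).T@(np.array(X)-p['origin'])); return c[:2]/c[2]
def save(p,n,crop=None,s=1):
    im=p['pixels'][:,:,::-1]
    if crop: im=im[crop[1]:crop[3],crop[0]:crop[2]]
    cv2.imwrite('pics/'+n,cv2.resize(im,None,fx=s,fy=s,interpolation=cv2.INTER_CUBIC))
def obs():
    o=telemetry.get_obs(); print({k:np.round(o[k],3).tolist() for k in('time_s','tool_pos','tool_rot','force','grip_width','grasp_force')}); return o
E
python3 - <<'E'
from h import *
o=obs(); print(env.finger_overhang)
Z=dict(canister_mid=.039,lid_a_knob=.027,weight_large_mid=.024,weight_medium_mid=.021,goods_plate_top=.07,weight_plate_top=.07,shaker_mid=.032,pan_lid_mid=.017,spice_jar_mid=.042,mug_mid=.042)
for c in('scene','top'):
    p=eyes.read_camera(c); save(p,c+'0.png'); print(c,p['origin'],p['orientation'])
    for k,z in Z.items():
        for d in models.search_frame(p,k)[:4]: print(k,round(d['p'],2),np.round(d['centre']),np.round(atz(p,d['centre'],z),3))
E
```

```text
{'time_s': 0.0, 'tool_pos': [0.243, -0.602, 0.235], 'tool_rot': [-179.888, 0.003, 21.932], 'force': [-0.101, 0.064, 0.841], 'grip_width': 0.087, 'grasp_force': 0.0}
0.014
scene [ 1.36327723 -0.62307916  0.87473075] [-127.33412333    0.1862414    52.88736107]
canister_mid 0.61 [312. 223.] [0.431 0.066 0.039]
canister_mid 0.52 [218. 286.] [ 0.49  -0.219  0.039]
lid_a_knob 0.9 [406. 253.] [0.634 0.174 0.027]
weight_large_mid 0.7 [189. 264.] [ 0.373 -0.224  0.024]
weight_large_mid 0.62 [214. 289.] [ 0.477 -0.221  0.024]
weight_medium_mid 0.86 [157. 300.] [ 0.434 -0.331  0.021]
goods_plate_top 0.69 [352. 263.] [0.628 0.023 0.07 ]
weight_plate_top 0.71 [264. 294.] [ 0.596 -0.172  0.07 ]
weight_plate_top 0.4 [414. 189.] [0.502 0.323 0.07 ]
shaker_mid 0.63 [405. 256.] [0.644 0.161 0.032]
shaker_mid 0.53 [370. 204.] [0.446 0.234 0.032]
pan_lid_mid 0.67 [413. 191.] [0.451 0.378 0.017]
pan_lid_mid 0.31 [267. 293.] [ 0.548 -0.138  0.017]
mug_mid 0.73 [412. 192.] [0.479 0.343 0.042]
mug_mid 0.55 [156. 349.] [ 0.575 -0.395  0.042]
top [ 0.31213952 -0.02207531  1.25360641] [-1.69532494e+02 -8.38009167e-02 -8.91694851e+01]
canister_mid 0.6 [286. 306.] [0.445 0.055 0.039]
lid_a_knob 0.67 [231. 220.] [0.629 0.178 0.027]
weight_large_mid 0.64 [414. 300.] [ 0.464 -0.21   0.024]
weight_large_mid 0.61 [456. 280.] [ 0.507 -0.301  0.024]
weight_large_mid 0.56 [416. 346.] [ 0.368 -0.214  0.024]
weight_medium_mid 0.5 [470. 315.] [ 0.434 -0.327  0.021]
goods_plate_top 0.56 [300. 223.] [0.614 0.03  0.07 ]
weight_plate_top 0.55 [397. 232.] [ 0.597 -0.17   0.07 ]
weight_plate_top 0.21 [300. 222.] [0.615 0.028 0.07 ]
shaker_mid 0.85 [197. 306.] [0.442 0.239 0.032]
pan_lid_mid 0.82 [127. 310.] [0.435 0.39  0.017]
spice_jar_mid 0.55 [164. 176.] [0.719 0.322 0.042]
spice_jar_mid 0.54 [508. 243.] [ 0.584 -0.407  0.042]
mug_mid 0.56 [508. 244.] [ 0.583 -0.406  0.042]
```

View pics/scene0.png

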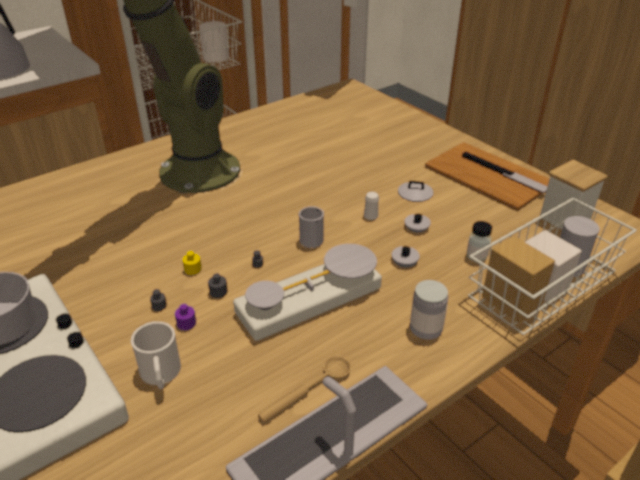

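View pics/top0.png

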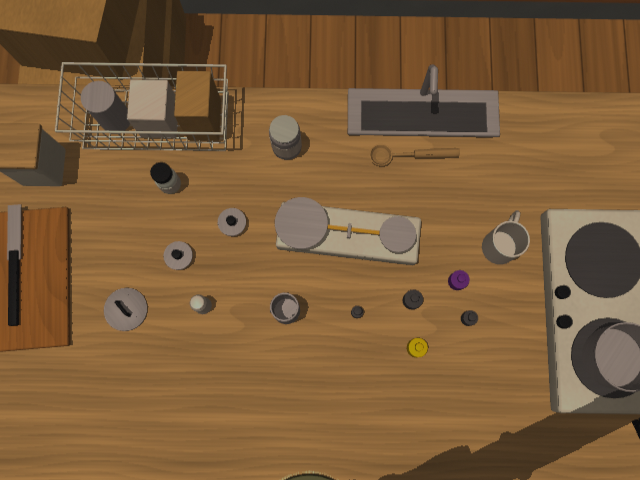

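Scene: dark weights are at top-view (414,300), (470,318) and (357,312); look-alikes are purple (459,280) and yellow (418,347). The biggest dark one, (414,300), fits weight_large_mid. The canister is at (286,307), the lids at (231,222) and (178,255), and the plates at (301,224) large and (397,233) small. I'll confirm the weight with a crop and refine the positions.

```bash
cat >> h.py <<'E'
def delta(o,X,n=1,yaw=None):
    """tool-axis shift in cm per row to bring TCP to X"""
    R=rot(o['tool_rot']); d=R.T@(np.array(X)-o['tool_pos'])*100
    s=f"tool cm {np.round(d,2)} per row/{n}: {np.round(d/n,3)}"
    if yaw is not None: s+=f" turn rad about tool z {np.deg2rad(o['tool_rot'][2]-yaw):.3f}"
    print(s)
E
python3 - <<'E'
from h import *
o=obs()
p=eyes.read_camera('top'); save(p,'w.png',(330,240,530,390),4)
for k,z in dict(lid_a_knob=.02,canister_mid=.039,weight_large_mid=.024,goods_plate_top=.07).items():
    for d in models.cut_out(p,k)[:5]:
        m=d['pixels']; print(k,round(d['p'],2),np.round(d['centre'],1),m.sum(),np.round(p['pixels'][m].mean(0)),np.round(atz(p,d['centre'],z),3))
print(atz(p,(178,255),.027))
delta(o,[.59,.20,.235],20)
E
```

```text
{'time_s': 1.1, 'tool_pos': [0.243, -0.603, 0.237], 'tool_rot': [179.996, 0.002, 21.934], 'force': [0.191, 0.348, -0.9], 'grip_width': 0.087, 'grasp_force': 0.0}
lid_a_knob 0.88 [232.4 220.8] 610 [117. 104.  95.] [0.629 0.176 0.02 ]
lid_a_knob 0.7 [165.1 176.8] 673 [53. 48. 42.] [0.725 0.327 0.02 ]
canister_mid 0.65 [284.8 304.7] 715 [99. 88. 81.] [0.448 0.058 0.039]
weight_large_mid 0.9 [414.1 344.5] 337 [156. 127.  12.] [ 0.371 -0.21   0.024]
weight_large_mid 0.89 [410.8 297.8] 320 [60. 53. 48.] [ 0.468 -0.204  0.024]
weight_large_mid 0.7 [457.6 281.1] 313 [82. 37. 86.] [ 0.504 -0.303  0.024]
goods_plate_top 0.91 [298.9 221.3] 2265 [136. 120. 108.] [0.617 0.031 0.07 ]
[0.55095298 0.28649037 0.027     ]
tool cm [ 62.2  -61.52   0.15] per row/20: [ 3.11  -3.076  0.008]
```

View pics/w.png

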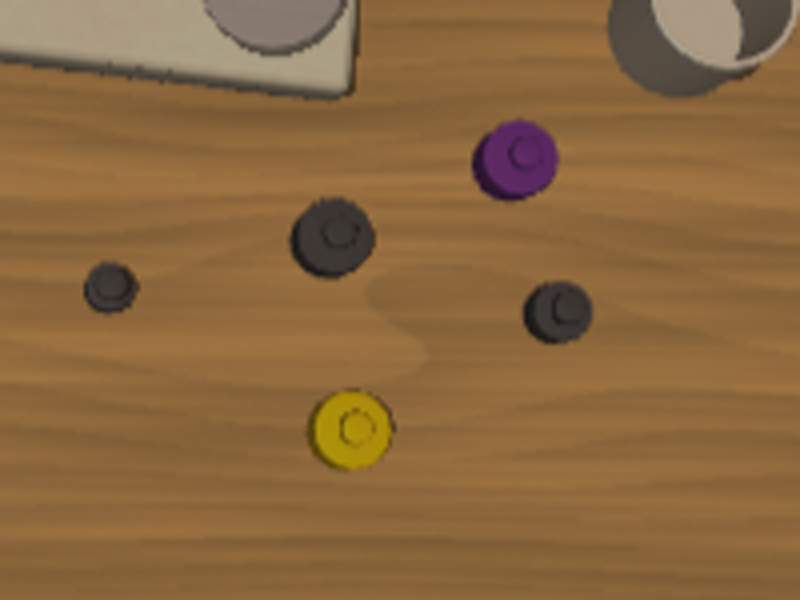

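The crop confirms it: the largest dark steel weight is at crop (334,237), which is top pixel (413,299).

Emit:
{"op": "drive_tool", "data": {
  "angular": [
    [0,0,0],
    [0,0,0],
    [0,0,0],
    [0,0,0],
    [0,0,0],
    [0,0,0],
    [0,0,0],
    [0,0,0],
    [0,0,0],
    [0,0,0],
    [0,0,0],
    [0,0,0],
    [0,0,0],
    [0,0,0],
    [0,0,0],
    [0,0,0],
    [0,0,0],
    [0,0,0],
    [0,0,0],
    [0,0,0]
  ],
  "delta_pos": [
    [3.1,-3.1,0],
    [3.1,-3.1,0],
    [3.1,-3.1,0],
    [3.1,-3.1,0],
    [3.1,-3.1,0],
    [3.1,-3.1,0],
    [3.1,-3.1,0],
    [3.1,-3.1,0],
    [3.1,-3.1,0],
    [3.1,-3.1,0],
    [3.1,-3.1,0],
    [3.1,-3.1,0],
    [3.1,-3.1,0],
    [3.1,-3.1,0],
    [3.1,-3.1,0],
    [3.1,-3.1,0],
    [3.1,-3.1,0],
    [3.1,-3.1,0],
    [3.1,-3.1,0],
    [3.1,-3.1,0]
  ],
  "gripper": [8.7,8.7,8.7,8.7,8.7,8.7,8.7,8.7,8.7,8.7,8.7,8.7,8.7,8.7,8.7,8.7,8.7,8.7,8.7,8.7]
}}

```text
time_s: 3.35
tool_pos: [0.5871, 0.205, 0.2366]
tool_rot: [180.0, -0.0, 21.9]
force: [-0.3, 0.3, 0.1]
grip_width: 0.0868
grasp_force: 0.0
```

Run:
```python
from h import *
o=obs()
p=eyes.read_camera('wrist'); save(p,'wr1.png'); print(p['origin'],p['orientation'],telemetry.get_obs()['qpos'])
for d in models.cut_out(p,'lid_a_knob')[:5]:
    print(round(d['p'],2),np.round(d['centre'],1),d['pixels'].sum(),np.round(atz(p,d['centre'],.02),4))
print(proj(p,[.629,.177,.027]),proj(p,[.551,.286,.027]))
```

```text
{'time_s': 3.35, 'tool_pos': [0.587, 0.205, 0.237], 'tool_rot': [179.978, -0.021, 21.878], 'force': [-0.256, 0.271, 0.121], 'grip_width': 0.087, 'grasp_force': 0.0}
[0.66542055 0.23751626 0.38432774] [ 1.62207652e+02 -2.55593366e-03 -6.81158497e+01] [  13.67497827   20.90092243  -45.8310985    85.94041613   14.69679681
   79.23911936 -100.58541404]
0.92 [358.6 174.5] 2701 [0.6282 0.18   0.02  ]
[362.28583263 175.92432238] [237.23171452 206.13868634]
```

View pics/wr1.png

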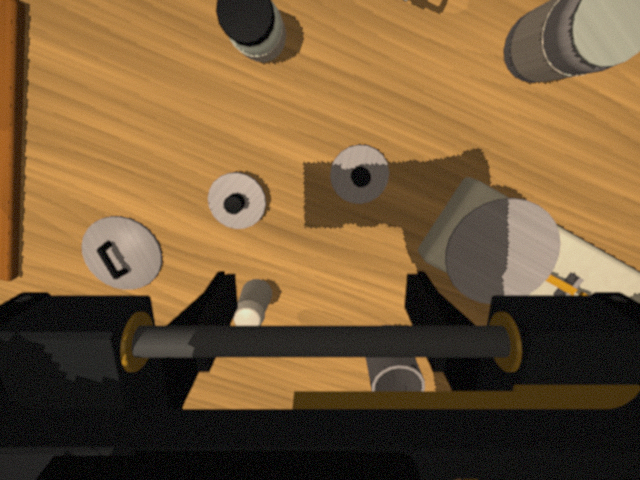

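The wrist view shows two lids, with knobs at (361,177) and (234,204); they can't be told apart. I'll try the right one first.

Run:
```python
from h import *
o=obs()
p=eyes.read_camera('wrist'); g=cv2.cvtColor(p['pixels'],cv2.COLOR_RGB2GRAY)
for c in((361,177),(234,204)):
    m=np.zeros_like(g); cv2.circle(m,c,17,255,-1)
    k=((g<45)&(m>0)); ys,xs=np.nonzero(k); cc=(xs.mean(),ys.mean()); print(cc,k.sum(),atz(p,cc,.032))
for X in([.629,.178,.034],):delta(o,X,8)
print(atz(p,(360,174),.018),atz(p,(238,200),.018), proj(p,[.455,.062,.078]))
```

```text
{'time_s': 3.45, 'tool_pos': [0.586, 0.211, 0.236], 'tool_rot': [-179.643, -0.049, 22.444], 'force': [-0.917, 0.946, -0.471], 'grip_width': 0.087, 'grasp_force': 0.0}
(np.float64(368.19745222929936), np.float64(178.03184713375796)) 314 [0.62839111 0.17976652 0.032     ]
(np.float64(241.8181818181818), np.float64(203.41666666666666)) 264 [0.55460469 0.28918518 0.032     ]
tool cm [ 2.71  4.87 20.15] per row/8: [0.339 0.609 2.519]
[0.62753233 0.18688839 0.018     ] [0.55224476 0.29596747 0.018     ] [405.73554925 378.28139727]
```

Emit:
{"op": "drive_tool", "data": {
  "angular": [
    [0,0,0],
    [0,0,0],
    [0,0,0],
    [0,0,0],
    [0,0,0],
    [0,0,0],
    [0,0,0],
    [0,0,0],
    [0,0,0]
  ],
  "delta_pos": [
    [1.0,1.5,3.5],
    [0.9,1.5,3.5],
    [0.9,1.5,3.5],
    [0,0,3.0],
    [0,0,2.5],
    [0,0,2],
    [0,0,1],
    [0,0,0],
    [0,0,0]
  ],
  "gripper": [5,5,5,5,5,5,5,5,5],
  "squeeze": 20
}}

```text
time_s: 4.4
tool_pos: [0.6298, 0.1719, 0.0476]
tool_rot: [180.0, -0.1, 21.9]
force: [1.5, -0.5, 1.0]
grip_width: 0.0505
grasp_force: 0.0
```

Run:
```python
from h import *
o=obs()
p=eyes.read_camera('wrist'); save(p,'wr2.png')
print(proj(p,[.6285,.1795,.036]))
for X in([.6285,.1795,.036],):delta(o,X)
```

```text
{'time_s': 4.4, 'tool_pos': [0.63, 0.172, 0.048], 'tool_rot': [179.961, -0.073, 21.889], 'force': [1.45, -0.497, 0.993], 'grip_width': 0.051, 'grasp_force': 0.0}
[307.81479058 290.39328482]
tool cm [ 0.16 -0.75  1.16] per row/1: [ 0.164 -0.751  1.161]
```

View pics/wr2.png

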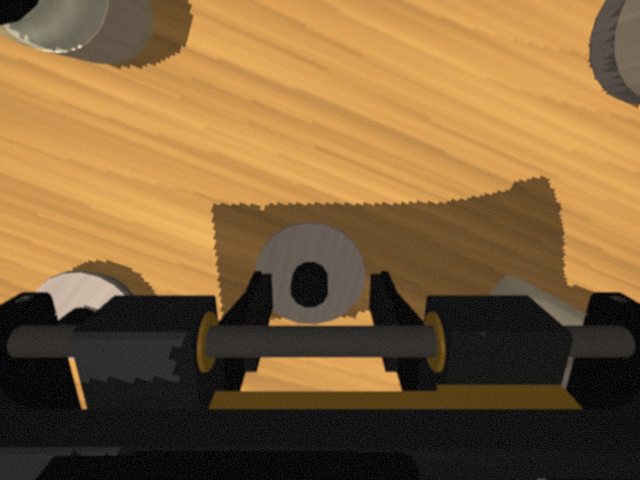

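Emit:
{"op": "drive_tool", "data": {
  "angular": [
    [0,0,0]
  ],
  "delta_pos": [
    [0,0,0]
  ],
  "gripper": [5]
}}

```text
time_s: 4.55
tool_pos: [0.63, 0.1726, 0.0481]
tool_rot: [180.0, -0.1, 21.9]
force: [-0.2, 0.4, -0.1]
grip_width: 0.05
grasp_force: 0.0
```

Emit:
{"op": "drive_tool", "data": {
  "angular": [
    [0,0,0],
    [0,0,0],
    [0,0,0],
    [0,0,0],
    [0,0,0],
    [0,0,0],
    [0,0,0],
    [0,0,0]
  ],
  "delta_pos": [
    [0.1,-0.7,0],
    [0,0,0.6],
    [0,0,0.6],
    [0,0,0],
    [0,0,0],
    [0,0,0],
    [0,0,0],
    [0,0,0]
  ],
  "gripper": [5,5,5,5,1,1,1,1],
  "squeeze": 25
}}

```text
time_s: 5.35
tool_pos: [0.6275, 0.1793, 0.0347]
tool_rot: [180.0, -0.0, 21.9]
force: [0.3, 0.4, -0.2]
grip_width: 0.0259
grasp_force: 0.0
```

Emit:
{"op": "drive_tool", "data": {
  "angular": [
    [0,0,0],
    [0,0,0],
    [0,0,0],
    [0,0,0],
    [0,0,0],
    [0,0,0],
    [0,0,0],
    [0,0,0]
  ],
  "delta_pos": [
    [0,0,0],
    [0,0,0],
    [0,0,-1],
    [0,0,-3],
    [0,0,-4],
    [0,0,-5],
    [0,0,-3],
    [0,0,0]
  ],
  "gripper": [1,1,1,1,1,1,1,1]
}}

```text
time_s: 6.15
tool_pos: [0.63, 0.1811, 0.2013]
tool_rot: [179.9, -0.6, 21.9]
force: [0.3, 0.0, 0.7]
grip_width: 0.0192
grasp_force: 25.0
```

Run:
```python
from h import *
o=obs()
p=eyes.read_camera('top')
d=models.cut_out(p,'canister_mid')[0]; m=d['pixels']
g=cv2.cvtColor(p['pixels'],cv2.COLOR_RGB2GRAY)
save(p,'can.png',(250,270,325,345),8)
q=eyes.read_camera('scene'); print(round(d['p'],2),d['centre'])
for e in models.cut_out(q,'canister_mid')[:3]: print(round(e['p'],2),np.round(e['centre'],1),atz(q,e['centre'],.039))
delta(o,[.447,.06,.19],6)
```

```text
{'time_s': 6.15, 'tool_pos': [0.63, 0.181, 0.201], 'tool_rot': [179.924, -0.585, 21.944], 'force': [0.344, 0.047, 0.667], 'grip_width': 0.019, 'grasp_force': 25.0}Traceback (most recent call last):
  File "<stdin>", line 4, in <module>
IndexError: list index out of range
```

Run:
```python
from h import *
a=cv2.imread('pics/top0.png')[280:330,261:311]; b=cv2.imread('pics/scene0.png')[200:255,285:340]
f=lambda i:cv2.resize(i,(400,400),interpolation=cv2.INTER_CUBIC)
p=eyes.read_camera('top');q=eyes.read_camera('scene')
A,B=f(a),f(b)
def ring(im,cam,x0,y0,s,c,z,r,col):
    t=np.linspace(0,2*np.pi,60); P=np.array([(proj(cam,[c[0]+r*np.cos(u),c[1]+r*np.sin(u),z])-[x0,y0]+.5)*s for u in t])
    cv2.polylines(im,[P.astype(np.int32)],True,col,1)
c=(.447,.058)
ring(A,p,261,280,8,c,.078,.029,(0,255,0)); ring(A,p,261,280,8,c,0,.029,(0,0,255))
ring(B,q,285,200,400/55,c,.078,.029,(0,255,0)); ring(B,q,285,200,400/55,c,0,.029,(0,0,255))
cv2.imwrite('pics/can.png',np.hstack([A,B]))
for cam in(p,q):
    for dx in((0,0),(.005,0),(0,.005)): print(proj(cam,[c[0]+dx[0],c[1]+dx[1],.078]))
```

```text
[283.36729781 302.83856988]
[283.434423   300.34316504]
[280.85925004 302.80194555]
[313.09841264 213.92927515]
[314.42269676 214.9337455 ]
[314.8565224  213.16493535]
```

View pics/can.png

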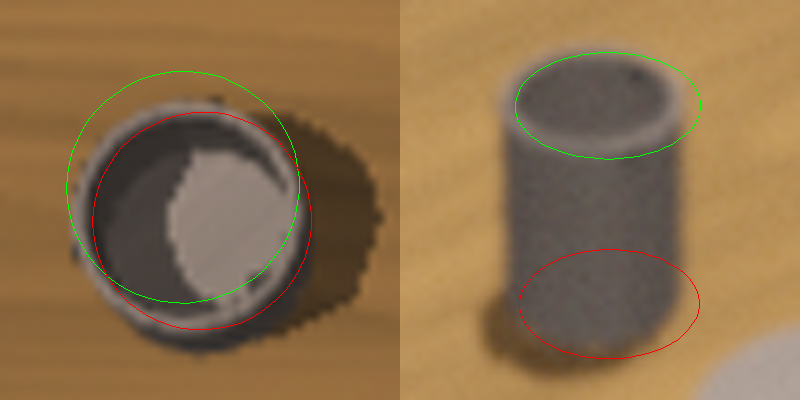

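Emit:
{"op": "drive_tool", "data": {
  "angular": [
    [0,0,0],
    [0,0,0],
    [0,0,0],
    [0,0,0],
    [0,0,0],
    [0,0,0],
    [0,0,0],
    [0,0,0],
    [0,0,0]
  ],
  "delta_pos": [
    [-3.8,0.7,0],
    [-3.8,0.7,0],
    [-3.7,0.7,0],
    [-3.7,0.7,1],
    [-3.7,0.8,1],
    [-3.6,0.8,1],
    [0,0,1.5],
    [0,0,1.5],
    [0,0,0]
  ],
  "gripper": [1,1,1,1,1,1,1,1,1]
}}

```text
time_s: 7.25
tool_pos: [0.4342, 0.0545, 0.1318]
tool_rot: [-179.9, 0.3, 21.9]
force: [-0.0, -0.1, -0.8]
grip_width: 0.0189
grasp_force: 25.0
```

Emit:
{"op": "drive_tool", "data": {
  "angular": [
    [0,0,0],
    [0,0,0]
  ],
  "delta_pos": [
    [0,0,0],
    [0,0,0]
  ],
  "gripper": [1,1]
}}

```text
time_s: 7.45
tool_pos: [0.4372, 0.0555, 0.1348]
tool_rot: [-180.0, -0.0, 22.0]
force: [0.4, 0.1, -0.9]
grip_width: 0.0192
grasp_force: 25.0
```

```bash
cat >> h.py <<'E'
def rings(im,cam,x0,y0,s,L):
    t=np.linspace(0,2*np.pi,60)
    for c,z,r,col in L:
        P=np.array([(proj(cam,[c[0]+r*np.cos(u),c[1]+r*np.sin(u),z])-[x0,y0]+.5)*s for u in t])
        cv2.polylines(im,[P.astype(np.int32)],True,col,1)
def view(cam,c,half,s,L):
    x0,y0=int(c[0]-half),int(c[1]-half)
    im=cv2.resize(np.ascontiguousarray(cam['pixels'][y0:y0+2*half,x0:x0+2*half,::-1]),None,fx=s,fy=s,interpolation=cv2.INTER_CUBIC)
    rings(im,cam,x0,y0,s,L); return im
E
python3 - <<'E'
from h import *
o=obs(); print(np.round(o['qpos']))
t=o['tool_pos']; delta(o,[.440,.0567,.125])
q=eyes.read_camera('scene'); w=eyes.read_camera('wrist')
C=(.44,.0567)
A=view(q,proj(q,[*C,.09]),40,5,[(C,.078,.029,(0,255,0)),(C,0,.029,(0,0,255)),(t,t[2]-.017,.031,(255,255,0))])
B=cv2.resize(w['pixels'][200:400,200:440,::-1],(400,400)) 
cv2.imwrite('pics/p4.png',np.hstack([A,B]))
E
```

```text
{'time_s': 7.45, 'tool_pos': [0.437, 0.055, 0.135], 'tool_rot': [-179.974, -0.008, 21.958], 'force': [0.416, 0.148, -0.876], 'grip_width': 0.019, 'grasp_force': 25.0}
[ 35.  -1. -44. 117.  -1.  64. -77.]
tool cm [ 0.3  -0.01  0.98] per row/1: [ 0.302 -0.01   0.977]
```

View pics/p4.png

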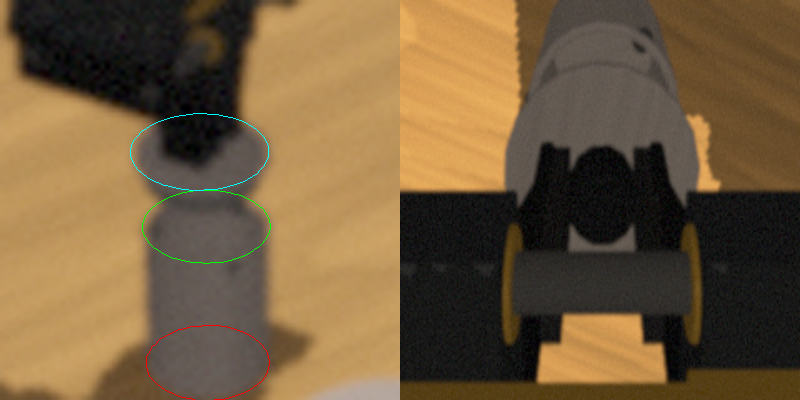

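Emit:
{"op": "drive_tool", "data": {
  "angular": [
    [0,0,0],
    [0,0,0],
    [0,0,0],
    [0,0,0],
    [0,0,0]
  ],
  "delta_pos": [
    [0.2,0,1],
    [0,0,0.9],
    [0,0,0.3],
    [0,0,0.2],
    [0,0,0]
  ],
  "gripper": [1,1,1,1,1]
}}

```text
time_s: 8.05
tool_pos: [0.4396, 0.056, 0.1112]
tool_rot: [180.0, -0.0, 21.9]
force: [-0.6, -0.6, 6.6]
grip_width: 0.019
grasp_force: 25.0
```

Emit:
{"op": "drive_tool", "data": {
  "angular": [
    [0,0,0],
    [0,0,0]
  ],
  "delta_pos": [
    [0,0,0.2],
    [0,0,0.2]
  ],
  "gripper": [1,1]
}}

```text
time_s: 8.25
tool_pos: [0.4409, 0.0563, 0.1098]
tool_rot: [179.9, -0.1, 21.9]
force: [-7.1, 0.0, 33.0]
grip_width: 0.0193
grasp_force: 25.2
```

Emit:
{"op": "drive_tool", "data": {
  "angular": [
    [0,0,0],
    [0,0,0],
    [0,0,0]
  ],
  "delta_pos": [
    [0,0,-0.4],
    [-0.2,0,0.1],
    [0,0,0.1]
  ],
  "gripper": [1,1,1]
}}

```text
time_s: 8.55
tool_pos: [0.4394, 0.0559, 0.1102]
tool_rot: [179.9, -0.3, 21.9]
force: [1.6, 1.7, 13.8]
grip_width: 0.0195
grasp_force: 25.1
```

Run:
```python
from h import *
o=obs(); t=o['tool_pos']
q=eyes.read_camera('scene'); w=eyes.read_camera('wrist')
C=(.44,.0567)
A=view(q,proj(q,[*C,.09]),40,5,[(C,.078,.029,(0,255,0)),(C,0,.029,(0,0,255)),(t,t[2]-.017,.031,(255,255,0))])
B=cv2.resize(w['pixels'][200:360,240:400,::-1],(400,400)) 
cv2.imwrite('pics/p5.png',np.hstack([A,B]))
```

```text
{'time_s': 8.55, 'tool_pos': [0.439, 0.056, 0.11], 'tool_rot': [179.932, -0.304, 21.933], 'force': [1.614, 1.73, 13.841], 'grip_width': 0.02, 'grasp_force': 25.053}
```

View pics/p5.png

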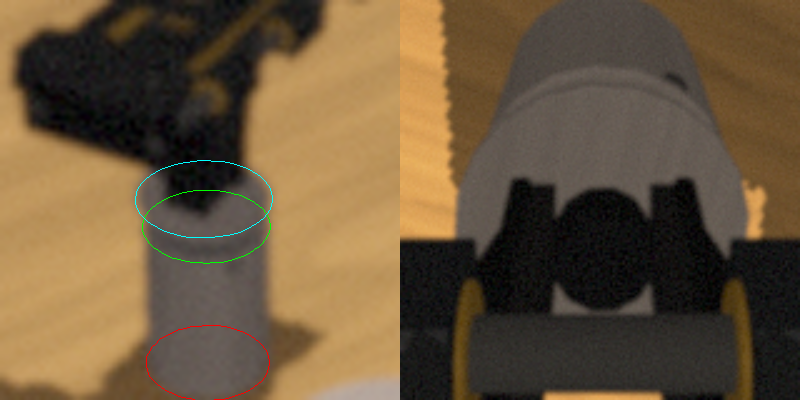

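Lid sits centred, blocked with 33 N about 11 mm too high: this is the wrong lid. I'll return it to its place and fetch the other.

Emit:
{"op": "drive_tool", "data": {
  "angular": [
    [0,0,0],
    [0,0,0],
    [0,0,0],
    [0,0,0],
    [0,0,0],
    [0,0,0],
    [0,0,0],
    [0,0,0],
    [0,0,0],
    [0,0,0],
    [0,0,0],
    [0,0,0],
    [0,0,0],
    [0,0,0]
  ],
  "delta_pos": [
    [0,0,-1.5],
    [0,0,-3],
    [3.7,-0.7,0],
    [3.7,-0.7,0],
    [3.7,-0.7,0],
    [3.7,-0.7,0],
    [3.7,-0.7,0],
    [3.7,-0.8,2],
    [0,0,3],
    [0,0,3],
    [0,0,2],
    [0,0,0.8],
    [0,0,0],
    [0,0,0]
  ],
  "gripper": [1,1,1,1,1,1,1,1,1,1,1,1,1,1]
}}

```text
time_s: 10.05
tool_pos: [0.6272, 0.1782, 0.0462]
tool_rot: [180.0, -0.1, 21.9]
force: [-0.6, 0.3, -1.4]
grip_width: 0.0191
grasp_force: 25.0
```

Emit:
{"op": "drive_tool", "data": {
  "angular": [
    [0,0,0],
    [0,0,0],
    [0,0,0],
    [0,0,0]
  ],
  "delta_pos": [
    [0,0,0.5],
    [0,0,0.3],
    [0,0,0.2],
    [0,0,0]
  ],
  "gripper": [1,1,1,1]
}}

```text
time_s: 10.45
tool_pos: [0.6267, 0.1778, 0.0354]
tool_rot: [180.0, 0.0, 21.9]
force: [0.3, 0.4, -0.3]
grip_width: 0.0193
grasp_force: 25.0
```

Emit:
{"op": "drive_tool", "data": {
  "angular": [
    [0,0,0],
    [0,0,0],
    [0,0,0],
    [0,0,0],
    [0,0,0],
    [0,0,0],
    [0,0,0],
    [0,0,0],
    [0,0,0],
    [0,0,0],
    [0,0,0],
    [0,0,0]
  ],
  "delta_pos": [
    [0,0,0.1],
    [0,0,0],
    [0,0,0],
    [0,0,-2],
    [0,0,-4],
    [-0.8,-4.3,0],
    [-0.8,-4.4,0],
    [-0.9,-4.3,0],
    [0,0,2.5],
    [0,0,2],
    [0,0,0],
    [0,0,0]
  ],
  "gripper": [1,4,5,5,5,5,5,5,5,5,5,5]
}}

```text
time_s: 11.65
tool_pos: [0.5552, 0.2892, 0.0497]
tool_rot: [-180.0, 0.0, 21.9]
force: [-0.3, 0.6, -0.1]
grip_width: 0.0499
grasp_force: 0.0
```

Run:
```python
from h import *
o=obs(); C=(.5546,.2892)
w=eyes.read_camera('wrist'); q=eyes.read_camera('scene')
A=view(w,proj(w,[*C,.03]),80,2.5,[(C,.018,.031,(255,255,0)),(C,.036,.010,(0,255,0))])
D=(.6267,.1778)
B=view(q,proj(q,[.59,.23,.02]),50,4,[(C,.018,.031,(255,255,0)),(D,.018,.031,(0,255,0))])
cv2.imwrite('pics/p6.png',np.hstack([A,B]))
delta(o,[*C,.036])
```

```text
{'time_s': 11.65, 'tool_pos': [0.555, 0.289, 0.05], 'tool_rot': [-179.995, 0.016, 21.915], 'force': [-0.269, 0.574, -0.066], 'grip_width': 0.05, 'grasp_force': 0.0}
tool cm [-0.06 -0.03  1.37] per row/1: [-0.057 -0.027  1.373]
```

View pics/p6.png

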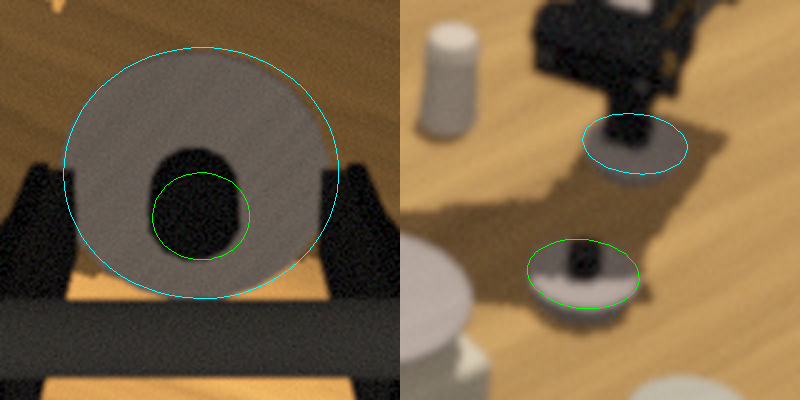

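Emit:
{"op": "drive_tool", "data": {
  "angular": [
    [0,0,0],
    [0,0,0],
    [0,0,0],
    [0,0,0],
    [0,0,0],
    [0,0,0],
    [0,0,0],
    [0,0,0],
    [0,0,0]
  ],
  "delta_pos": [
    [0,0,1.0],
    [0,0,0.4],
    [0,0,0],
    [0,0,0],
    [0,0,0],
    [0,0,0],
    [0,0,0],
    [0,0,0],
    [0,0,0]
  ],
  "gripper": [5,5,5,1,1,1,1,1,1]
}}

```text
time_s: 12.65
tool_pos: [0.5552, 0.2893, 0.0357]
tool_rot: [180.0, -0.0, 21.9]
force: [-0.5, -0.4, 0.8]
grip_width: 0.0188
grasp_force: 25.0
```

Emit:
{"op": "drive_tool", "data": {
  "angular": [
    [0,0,0],
    [0,0,0],
    [0,0,0],
    [0,0,0],
    [0,0,0],
    [0,0,0],
    [0,0,0],
    [0,0,0],
    [0,0,0],
    [0,0,0],
    [0,0,0],
    [0,0,0],
    [0,0,0]
  ],
  "delta_pos": [
    [0,0,-2],
    [0,0,-4],
    [0,0,-4],
    [0,0,-2],
    [-3.2,2.9,0],
    [-3.2,2.9,0],
    [-3.2,2.9,0],
    [-3.2,2.9,0],
    [-3.3,2.8,0],
    [-3.3,2.8,0],
    [0,0,2],
    [0,0,0],
    [0,0,0]
  ],
  "gripper": [1,1,1,1,1,1,1,1,1,1,1,1,1]
}}

```text
time_s: 13.95
tool_pos: [0.4393, 0.058, 0.1357]
tool_rot: [-180.0, 0.0, 22.0]
force: [-0.8, -0.4, -0.5]
grip_width: 0.0194
grasp_force: 25.0
```

Emit:
{"op": "drive_tool", "data": {
  "angular": [
    [0,0,0],
    [0,0,0],
    [0,0,0],
    [0,0,0],
    [0,0,0]
  ],
  "delta_pos": [
    [0,0.2,0.8],
    [0,0,0.8],
    [0,0,0.4],
    [0,0,0.3],
    [0,0,0]
  ],
  "gripper": [1,1,1,1,1]
}}

```text
time_s: 14.45
tool_pos: [0.4399, 0.0558, 0.112]
tool_rot: [-179.9, 0.0, 22.0]
force: [-0.2, -0.1, -0.3]
grip_width: 0.019
grasp_force: 25.0
```

Emit:
{"op": "drive_tool", "data": {
  "angular": [
    [0,0,0],
    [0,0,0],
    [0,0,0]
  ],
  "delta_pos": [
    [0,0,0.2],
    [0,0,0.2],
    [0,0,0]
  ],
  "gripper": [1,1,1]
}}

```text
time_s: 14.75
tool_pos: [0.4405, 0.0556, 0.1087]
tool_rot: [180.0, -0.1, 21.9]
force: [0.5, 0.2, 1.0]
grip_width: 0.0192
grasp_force: 25.0
```

Emit:
{"op": "drive_tool", "data": {
  "angular": [
    [0,0,0],
    [0,0,0],
    [0,0,0],
    [0,0,0]
  ],
  "delta_pos": [
    [0,0,0.3],
    [0,0,0.3],
    [0,0,0.2],
    [0,0,0]
  ],
  "gripper": [1,1,1,1]
}}

```text
time_s: 15.15
tool_pos: [0.4397, 0.0552, 0.0999]
tool_rot: [-180.0, 0.0, 21.9]
force: [0.9, 0.6, -0.9]
grip_width: 0.0193
grasp_force: 25.0
```

Emit:
{"op": "drive_tool", "data": {
  "angular": [
    [0,0,0],
    [0,0,0]
  ],
  "delta_pos": [
    [0,0,0.2],
    [0,0,0]
  ],
  "gripper": [1,1]
}}

```text
time_s: 15.35
tool_pos: [0.4408, 0.0556, 0.0995]
tool_rot: [180.0, -0.0, 21.9]
force: [-1.0, -0.2, 9.6]
grip_width: 0.0193
grasp_force: 25.0
```

Emit:
{"op": "drive_tool", "data": {
  "angular": [
    [0,0,0],
    [0,0,0],
    [0,0,0],
    [0,0,0],
    [0,0,0],
    [0,0,0],
    [0,0,0]
  ],
  "delta_pos": [
    [0,0,0.2],
    [0,0,0],
    [0,0,-0.2],
    [0,0,0],
    [0,0,0],
    [0,0,0],
    [0,0,0]
  ],
  "gripper": [1,1,1,8.7,8.7,8.7,8.7]
}}

```text
time_s: 16.05
tool_pos: [0.4395, 0.0552, 0.098]
tool_rot: [-180.0, 0.1, 21.9]
force: [-0.1, -0.5, 0.4]
grip_width: 0.0434
grasp_force: 0.0
```

Run:
```python
from h import *
o=obs(); C=(.44,.0567)
q=eyes.read_camera('scene')
A=view(q,proj(q,[*C,.06]),40,7,[(C,.082,.031,(255,255,0)),(C,0,.029,(0,0,255)),(C,.1,.01,(0,255,0))])
cv2.imwrite('pics/p7.png',A)
```

```text
{'time_s': 16.05, 'tool_pos': [0.44, 0.055, 0.098], 'tool_rot': [-179.977, 0.073, 21.921], 'force': [-0.144, -0.528, 0.352], 'grip_width': 0.043, 'grasp_force': 0.0}
```

View pics/p7.png

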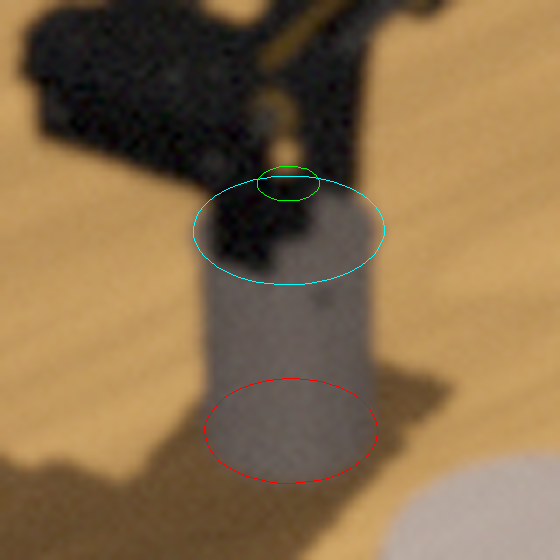

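The disc sits flush on the rim at the home height; the TCP reached 0.098. Next I'll measure the plates and the weight numerically, by ring fit on both fixed cameras.

```bash
cat > fit.py <<'E'
from h import *
from scipy.ndimage import map_coordinates
def field(img): return cv2.GaussianBlur(img.astype(np.float32),(0,0),1.0)
def score(F,cam,c,z,r,half=False):
    t=np.linspace(0,2*np.pi,72,endpoint=False); s=[]
    for rr in(r-.0025,r+.0025):
        P=np.array([proj(cam,[c[0]+rr*np.cos(u),c[1]+rr*np.sin(u),z]) for u in t])
        s.append(np.stack([map_coordinates(F[...,k],[P[:,1],P[:,0]],order=1) for k in range(3)],1))
    return np.minimum(np.abs(s[0]-s[1]).sum(1),60).mean()
def fit(views,c0,z,r,R=.012):
    best=None;c=np.array(c0)
    for st,n in((.003,int(R/.003)),(.001,3),(.0005,2)):
        g=[(sum(score(F,cam,c+[i*st,j*st],z,r) for F,cam in views),i,j) for i in range(-n,n+1) for j in range(-n,n+1)]
        b=max(g); c=c+[b[1]*st,b[2]*st]
    return np.round(c,4),round(b[0],1)
E
python3 - <<'E'
from fit import *
p=eyes.read_camera('top');q=eyes.read_camera('scene')
V={n:(field(cv2.imread(f'pics/{n}0.png')),c) for n,c in(('top',p),('scene',q))}
for name,c0,z,r in(('can',(.442,.057),.078,.029),('goods',(.614,.029),.07,.055),('wplate',(.597,-.17),.07,.038),('weight',(.465,-.208),.032,.02),('lid1',(.6285,.1795),.018,.031)):
    print(name,*[fit([V[n]],c0,z,r) for n in V],fit(list(V.values()),c0,z,r))
E
```

```text
can (array([0.4385, 0.0545]), np.float32(57.2)) (array([0.445, 0.053]), np.float32(48.6)) (array([0.443, 0.054]), np.float32(95.6))
goods (array([0.6145, 0.028 ]), np.float32(50.1)) (array([0.6165, 0.027 ]), np.float32(45.6)) (array([0.6145, 0.028 ]), np.float32(95.1))
wplate (array([ 0.595, -0.17 ]), np.float32(48.5)) (array([ 0.5945, -0.173 ]), np.float32(43.6)) (array([ 0.592, -0.172]), np.float32(89.1))
weight (array([ 0.464 , -0.2065]), np.float32(60.0)) (array([ 0.467, -0.209]), np.float32(54.0)) (array([ 0.465 , -0.2065]), np.float32(110.9))
lid1 (array([0.628 , 0.1785]), np.float32(54.5)) (array([0.6295, 0.1775]), np.float32(49.7)) (array([0.628 , 0.1785]), np.float32(103.7))
```

Emit:
{"op": "drive_tool", "data": {
  "angular": [
    [0,0,0],
    [0,0,0],
    [0,0,0],
    [0,0,0],
    [0,0,0]
  ],
  "delta_pos": [
    [0,0,0],
    [0,0,0],
    [0,0,0],
    [0,0,0],
    [0,0,0]
  ],
  "gripper": [8.7,8.7,8.7,8.7,8.7]
}}

```text
time_s: 16.7
tool_pos: [0.4401, 0.0554, 0.0985]
tool_rot: [180.0, 0.0, 21.9]
force: [0.8, -0.1, -0.8]
grip_width: 0.0858
grasp_force: 0.0
```

Emit:
{"op": "drive_tool", "data": {
  "angular": [
    [0,0,0],
    [0,0,0],
    [0,0,0],
    [0,0,0],
    [0,0,0],
    [0,0,0],
    [0,0,0],
    [0,0,0],
    [0,0,0],
    [0,0,0]
  ],
  "delta_pos": [
    [0,0,1.5],
    [0,0,1.5],
    [0,0,1],
    [0,0,0.1],
    [0,0,0],
    [0,0,0],
    [0,0,0],
    [0,0,0],
    [0,0,0],
    [0,0,0]
  ],
  "gripper": [8.7,8.7,8.7,8.7,8.7,5,5,5,5,5],
  "squeeze": 25
}}

```text
time_s: 17.7
tool_pos: [0.4403, 0.0553, 0.0579]
tool_rot: [180.0, -0.0, 21.9]
force: [-1.1, -0.4, 3.5]
grip_width: 0.0603
grasp_force: 29.1
```

Emit:
{"op": "drive_tool", "data": {
  "angular": [
    [0,0,0],
    [0,0,0],
    [0,0,0],
    [0,0,0],
    [0,0,0],
    [0,0,0],
    [0,0,0]
  ],
  "delta_pos": [
    [0,0,0],
    [0,0,-1],
    [0,0,-2],
    [0,0,-3],
    [0,0,-3],
    [0,0,-2],
    [0,0,0]
  ],
  "gripper": [5,5,5,5,5,5,5]
}}

```text
time_s: 18.4
tool_pos: [0.4419, 0.0556, 0.1702]
tool_rot: [179.8, -0.3, 21.9]
force: [0.2, 0.0, -3.4]
grip_width: 0.0602
grasp_force: 28.3
```

Emit:
{"op": "drive_tool", "data": {
  "angular": [
    [0,0,0],
    [0,0,0],
    [0,0,0],
    [0,0,0],
    [0,0,0],
    [0,0,0],
    [0,0,0],
    [0,0,0]
  ],
  "delta_pos": [
    [2,1,0],
    [3,2,0],
    [3.2,2,0],
    [3,2,0],
    [2.5,1.5,0],
    [1.5,0.6,0],
    [0,0,0],
    [0,0,0]
  ],
  "gripper": [5,5,5,5,5,5,5,5]
}}

```text
time_s: 19.2
tool_pos: [0.6137, 0.0283, 0.1657]
tool_rot: [-179.9, 0.2, 22.0]
force: [-0.1, 0.5, -2.7]
grip_width: 0.06
grasp_force: 28.5
```

Emit:
{"op": "drive_tool", "data": {
  "angular": [
    [0,0,0],
    [0,0,0],
    [0,0,0],
    [0,0,0],
    [0,0,0],
    [0,0,0]
  ],
  "delta_pos": [
    [0.1,0,1],
    [0,0,1.2],
    [0,0,1],
    [0,0,0.4],
    [0,0,0],
    [0,0,0]
  ],
  "gripper": [5,5,5,5,5,5]
}}

```text
time_s: 19.8
tool_pos: [0.6161, 0.0281, 0.1316]
tool_rot: [180.0, -0.0, 21.9]
force: [0.5, 0.3, -2.8]
grip_width: 0.0599
grasp_force: 28.4
```

Emit:
{"op": "drive_tool", "data": {
  "angular": [
    [0,0,0],
    [0,0,0],
    [0,0,0],
    [0,0,0],
    [0,0,0],
    [0,0,0],
    [0,0,0]
  ],
  "delta_pos": [
    [0,0,0.3],
    [0,0,0.3],
    [0,0,0.3],
    [0,0,0.2],
    [0,0,0.2],
    [0,0,0.1],
    [0,0,0]
  ],
  "gripper": [5,5,5,5,5,5,5]
}}

```text
time_s: 20.5
tool_pos: [0.6159, 0.0281, 0.1175]
tool_rot: [180.0, 0.0, 21.9]
force: [-0.5, -1.1, -1.5]
grip_width: 0.0601
grasp_force: 28.3
```

Emit:
{"op": "drive_tool", "data": {
  "angular": [
    [0,0,0],
    [0,0,0],
    [0,0,0]
  ],
  "delta_pos": [
    [0,0,0.2],
    [0,0,0.1],
    [0,0,0]
  ],
  "gripper": [5,5,5]
}}

```text
time_s: 20.8
tool_pos: [0.6161, 0.0281, 0.1149]
tool_rot: [180.0, -0.0, 21.9]
force: [-2.6, -0.4, 3.4]
grip_width: 0.0601
grasp_force: 25.0
```

Emit:
{"op": "drive_tool", "data": {
  "angular": [
    [0,0,0],
    [0,0,0],
    [0,0,0],
    [0,0,0],
    [0,0,0],
    [0,0,0],
    [0,0,0],
    [0,0,0],
    [0,0,0],
    [0,0,0]
  ],
  "delta_pos": [
    [0,0,0],
    [0,0,0],
    [0,0,0],
    [0,0,0],
    [0,0,-1.5],
    [0,0,-2],
    [0,0,-2],
    [0,0,-3],
    [0,0,0],
    [0,0,0]
  ],
  "gripper": [6.4,7,8,8.7,8.7,8.7,8.7,8.7,8.7,8.7]
}}

```text
time_s: 21.8
tool_pos: [0.6167, 0.0283, 0.2011]
tool_rot: [179.9, -0.1, 21.9]
force: [0.1, -0.6, -0.8]
grip_width: 0.0869
grasp_force: 0.0
```

Run:
```python
from fit import *
o=obs(); q=eyes.read_camera('scene'); V=[(field(q['pixels']),q)]
print('plate',fit(V,(.615,.028),.056,.055,.006),'disc',fit(V,(.616,.028),.138,.031,.006))
for dz in(-.01,-.005,0,.005,.01): print(dz,score(V[0][0],q,(.616,.028),.138+dz,.031))
delta(o,[.465,-.207,.19],6); cv2.imwrite('pics/s8.png',q['pixels'][:,:,::-1])
```

```text
{'time_s': 21.8, 'tool_pos': [0.617, 0.028, 0.201], 'tool_rot': [179.929, -0.124, 21.936], 'force': [0.128, -0.632, -0.778], 'grip_width': 0.087, 'grasp_force': 0.0}
plate (array([0.6185, 0.024 ]), np.float32(34.2)) disc (array([0.6145, 0.0245]), np.float32(42.1))
-0.01 24.30585
-0.005 32.046833
0 36.18804
0.005 28.353996
0.01 20.749664
tool cm [-22.86  16.16   1.08] per row/6: [-3.81   2.693  0.179]
```

Emit:
{"op": "drive_tool", "data": {
  "angular": [
    [0,0,0],
    [0,0,0],
    [0,0,0],
    [0,0,0],
    [0,0,0],
    [0,0,0],
    [0,0,0],
    [0,0,0],
    [0,0,0],
    [0,0,0],
    [0,0,0]
  ],
  "delta_pos": [
    [-3.8,2.7,0],
    [-3.8,2.7,0],
    [-3.8,2.7,0],
    [-3.8,2.7,0],
    [-3.8,2.7,0],
    [-3.8,2.7,0],
    [0,0,4],
    [0,0,4],
    [0,0,2],
    [0,0,0],
    [0,0,0]
  ],
  "gripper": [7,7,7,7,7,7,7,7,7,7,7]
}}

```text
time_s: 22.95
tool_pos: [0.4649, -0.207, 0.0994]
tool_rot: [-179.9, 0.0, 22.0]
force: [0.2, -0.3, 0.6]
grip_width: 0.0698
grasp_force: 0.0
```

Run:
```python
from fit import *
o=obs(); w=eyes.read_camera('wrist'); V=[(field(w['pixels']),w)]
print(proj(w,[.465,-.207,.032]),fit(V,(.465,-.207),.032,.02,.009))
q=eyes.read_camera('top'); c=proj(q,[.465,-.207,.03]); 
for d in models.cut_out(w,'weight_large_mid')[:3]: print(d['p'],d['centre'],w['pixels'][d['pixels']].mean(0),atz(w,d['centre'],.024))
delta(o,[.465,-.207,.021])
```

```text
{'time_s': 22.95, 'tool_pos': [0.465, -0.207, 0.099], 'tool_rot': [-179.935, 0.023, 21.951], 'force': [0.159, -0.34, 0.565], 'grip_width': 0.07, 'grasp_force': 0.0}
[322.35431163 252.74149732] (array([ 0.4695, -0.2065]), np.float32(56.6))
0.96 [477.7, 239.5] [60.41284153 25.15901639 64.69234973] [ 0.51029411 -0.30194742  0.024     ]
0.93 [325.0, 244.7] [41.61374637 37.59922556 34.11907067] [ 0.46819182 -0.20767396  0.024     ]
0.78 [281.0, 373.7] [205.64009379 169.93903869   2.12075029] [ 0.35718635 -0.21620337  0.024     ]
tool cm [0.01 0.01 7.84] per row/1: [0.014 0.013 7.841]
```

Emit:
{"op": "drive_tool", "data": {
  "angular": [
    [0,0,0],
    [0,0,0],
    [0,0,0],
    [0,0,0],
    [0,0,0],
    [0,0,0],
    [0,0,0],
    [0,0,0],
    [0,0,0],
    [0,0,0]
  ],
  "delta_pos": [
    [0.3,0.1,2.5],
    [0,0,2.5],
    [0,0,1.8],
    [0,0,1.0],
    [0,0,0],
    [0,0,0],
    [0,0,0],
    [0,0,0],
    [0,0,0],
    [0,0,0]
  ],
  "gripper": [7,7,7,7,7,3,3,3,3,3]
}}

```text
time_s: 24.1
tool_pos: [0.4685, -0.2074, 0.022]
tool_rot: [179.9, -0.0, 21.9]
force: [-0.7, -0.2, 1.9]
grip_width: 0.0396
grasp_force: 25.0
```

Emit:
{"op": "drive_tool", "data": {
  "angular": [
    [0,0,0],
    [0,0,0],
    [0,0,0],
    [0,0,0],
    [0,0,0],
    [0,0,0]
  ],
  "delta_pos": [
    [0,0,0],
    [0,0,-1],
    [0,0,-4],
    [0,0,-4],
    [0,0,-3],
    [0,0,0]
  ],
  "gripper": [3,3,3,3,3,3]
}}

```text
time_s: 24.7
tool_pos: [0.471, -0.2079, 0.1461]
tool_rot: [179.6, -0.3, 21.9]
force: [0.7, -0.4, -2.0]
grip_width: 0.0391
grasp_force: 25.0
```

Emit:
{"op": "drive_tool", "data": {
  "angular": [
    [0,0,0],
    [0,0,0],
    [0,0,0],
    [0,0,0],
    [0,0,0],
    [0,0,0],
    [0,0,0]
  ],
  "delta_pos": [
    [2,0.2,0],
    [3,0.3,0],
    [3.5,0.4,0],
    [3,0.3,0],
    [1.5,0.1,0],
    [0,0,0],
    [0,0,0]
  ],
  "gripper": [3,3,3,3,3,3,3]
}}

```text
time_s: 25.4
tool_pos: [0.5924, -0.1702, 0.1399]
tool_rot: [-179.9, 0.2, 22.0]
force: [-0.9, -0.2, -2.6]
grip_width: 0.0397
grasp_force: 25.0
```

Run:
```python
from fit import *
o=obs(); V=[]
for n in('top','scene'):
    c=eyes.read_camera(n); V.append((field(c['pixels']),c))
for v in V: print(fit([v],(.594,-.171),.084,.038,.006))
print('disc',fit([V[1]],(.616,.028),.138,.031,.006))
```

```text
{'time_s': 25.4, 'tool_pos': [0.592, -0.17, 0.14], 'tool_rot': [-179.876, 0.153, 21.975], 'force': [-0.879, -0.219, -2.593], 'grip_width': 0.04, 'grasp_force': 25.0}
(array([ 0.588 , -0.1775]), np.float32(19.7))
(array([ 0.6  , -0.175]), np.float32(48.6))
disc (array([0.611 , 0.0265]), np.float32(52.0))
```

Emit:
{"op": "drive_tool", "data": {
  "angular": [
    [0,0,0],
    [0,0,0],
    [0,0,0],
    [0,0,0],
    [0,0,0],
    [0,0,0]
  ],
  "delta_pos": [
    [0.2,0.2,1],
    [0,0,1],
    [0,0,0.8],
    [0,0,0.4],
    [0,0,0.2],
    [0,0,0]
  ],
  "gripper": [3,3,3,3,3,3]
}}

```text
time_s: 26.1
tool_pos: [0.5961, -0.1716, 0.1072]
tool_rot: [-180.0, 0.0, 21.9]
force: [0.3, 0.1, -3.4]
grip_width: 0.0394
grasp_force: 25.0
```

Emit:
{"op": "drive_tool", "data": {
  "angular": [
    [0,0,0],
    [0,0,0],
    [0,0,0],
    [0,0,0],
    [0,0,0],
    [0,0,0],
    [0,0,0]
  ],
  "delta_pos": [
    [0,0,0.2],
    [0,0,0.2],
    [0,0,0.2],
    [0,0,0.2],
    [0,0,0.2],
    [0,0,0.2],
    [0,0,0]
  ],
  "gripper": [3,3,3,3,3,3,3]
}}

```text
time_s: 26.8
tool_pos: [0.5965, -0.1718, 0.0954]
tool_rot: [180.0, -0.0, 21.9]
force: [1.4, 0.6, -0.8]
grip_width: 0.0392
grasp_force: 25.0
```

Emit:
{"op": "drive_tool", "data": {
  "angular": [
    [0,0,0],
    [0,0,0],
    [0,0,0]
  ],
  "delta_pos": [
    [0,0,0],
    [0,0,0],
    [0,0,0]
  ],
  "gripper": [3,3,3]
}}

```text
time_s: 27.1
tool_pos: [0.5965, -0.1717, 0.0957]
tool_rot: [180.0, -0.0, 21.9]
force: [1.5, -0.5, -0.5]
grip_width: 0.0392
grasp_force: 25.0
```

Emit:
{"op": "drive_tool", "data": {
  "angular": [
    [0,0,0],
    [0,0,0],
    [0,0,0],
    [0,0,0],
    [0,0,0],
    [0,0,0],
    [0,0,0],
    [0,0,0]
  ],
  "delta_pos": [
    [0,0,0.2],
    [0,0,0.1],
    [0,0,0],
    [0,0,0],
    [0,0,0],
    [0,0,0],
    [0,0,0],
    [0,0,0]
  ],
  "gripper": [3,3,3,4.2,4.6,5,6,6.5]
}}

```text
time_s: 27.9
tool_pos: [0.5962, -0.1718, 0.0925]
tool_rot: [180.0, 0.0, 21.9]
force: [-0.3, -0.5, -0.2]
grip_width: 0.059
grasp_force: 0.0
```

Emit:
{"op": "drive_tool", "data": {
  "angular": [
    [0,0,0],
    [0,0,0],
    [0,0,0],
    [0,0,0],
    [0,0,0],
    [0,0,0],
    [0,0,0],
    [0,0,0],
    [0,0,0],
    [0,0,0],
    [0,0,0],
    [0,0,0],
    [0,0,0],
    [0,0,0],
    [0,0,0],
    [0,0,0]
  ],
  "delta_pos": [
    [0,0,-1],
    [0,0,-2],
    [0,0,-3],
    [0,0,-4],
    [0,0,-4],
    [-3,3,0],
    [-3,4,0],
    [-3,4,0],
    [-3,4,0],
    [-3,4,0],
    [0,0,0],
    [0,0,0],
    [0,0,0],
    [0,0,0],
    [0,0,0],
    [0,0,0]
  ],
  "gripper": [7,7,7,7,7,7,7,7,7,7,7,7,7,7,7,7]
}}

```text
time_s: 29.5
tool_pos: [0.5287, -0.403, 0.2329]
tool_rot: [180.0, -0.0, 22.0]
force: [0.1, 0.1, 0.3]
grip_width: 0.0701
grasp_force: 0.0
```

Run:
```python
from fit import *
o=obs(); V=[]
for n in('scene','top'):
    c=eyes.read_camera(n); V.append((field(c['pixels']),c)); save(c,n+'9.png')
for nm,c,z,r in(('disc',(.616,.028),.152,.031),('goods',(.615,.028),.07,.055),('wplate',(.595,-.171),.07,.038),('weight',(.5965,-.1717),.102,.02)):
    print(nm,*[fit([v],c,z,r,.006) for v in V],[round(float(sum(score(F,k,c,z+d,r) for F,k in V[:1])),1) for d in(-.012,-.008,-.004,0,.004,.008,.012)])
F,k=V[0]
for nm,c,z in(('canister_mid',(.615,.028),.109),('weight_large_mid',(.5965,-.1717),.094)):
    print(nm,proj(k,[*c,z]),[(round(d['p'],2),np.round(d['centre'])) for d in models.search_frame(eyes.read_camera('scene'),nm)[:4]])
```

```text
{'time_s': 29.5, 'tool_pos': [0.529, -0.403, 0.233], 'tool_rot': [179.979, -0.006, 22.032], 'force': [0.13, 0.144, 0.254], 'grip_width': 0.07, 'grasp_force': 0.0}
disc (array([0.608, 0.029]), np.float32(53.2)) (array([0.615, 0.028]), np.float32(39.8)) [21.9, 22.8, 30.1, 42.4, 46.1, 41.1, 23.8]
goods (array([0.6135, 0.0295]), np.float32(42.7)) (array([0.615, 0.028]), np.float32(51.3)) [20.6, 22.6, 33.1, 42.1, 38.3, 31.2, 27.2]
wplate (array([ 0.5965, -0.1745]), np.float32(42.1)) (array([ 0.5915, -0.1715]), np.float32(49.1)) [28.5, 37.9, 40.9, 40.1, 29.0, 31.3, 29.7]
weight (array([ 0.596 , -0.1732]), np.float32(55.0)) (array([ 0.59  , -0.1697]), np.float32(60.0)) [42.2, 47.0, 51.5, 53.9, 40.8, 33.1, 23.9]
canister_mid [350.61120988 244.01819505] [(0.92, array([351., 249.])), (0.31, array([271., 298.]))]
weight_large_mid [264.09548942 284.10918213] [(0.94, array([265., 288.])), (0.76, array([189., 266.])), (0.74, array([185., 316.])), (0.52, array([482., 239.]))]
```

```bash
python3 -c "
from cell import env
print(env.sign_off())"
```

```text
the job is handed in; nothing more can be done
None
```

I handed the job in at about 30 s: the fitting lid is pressed home on the canister, which stands on the large plate. The largest dark weight is on the small plate and the plates measure level to within about 3 mm; I had no picture views left to see the final scene, so this rests on camera measurements.

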